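Seat the stage drawer and hold a square in the bracket's corner

TASK

On the measuring stage, first push the open stage drawer fully home against its stop. Then pick up the steel square by its blue grip, lay it flat on the drawer's white plate and press its outer corner into the inside corner of the brass bracket until it bears firmly on both bracket faces, square and without a gap. Finish while still holding it pressed against both faces with the drawer home (do not let go), and leave the other things on the bench where they are.

Things in the scene. Friction and masses are not known exactly. Their poses are not given: they have to be found in the camera images.
- stage_base: fixed base of the measuring stage, black and grey, 167 mm (x) by 180 mm (y), 54 mm high at its back block, a black knob on its -y side; stands anywhere on the bench, turned by up to 12 degrees. Origin on the bench surface below the stage's middle; its x points away from the robot, in the direction in which the drawer closes. Cannot move
- drawer (a joint): opening of the stage drawer in m: 0 = fully home (at its stop), 0.09 = fully open towards the robot (the base's -x). No spring: a slide friction of about 3 N keeps it where it is left
- drawer_front (a point): point on the front (-x) face of the drawer's black front panel, mid-width, 45 mm above the bench; moves with the drawer, axes those of the base. The panel is 180 mm wide, 9 mm thick and reaches from 6 to 60 mm above the bench; push it near its middle, towards +x. Nothing sticks out of it
- corner (a point): inside corner of the bracket at the level of the drawer's white plate (50 mm above the bench); moves with the drawer, axes those of base and drawer. The end face lies in the plane x = 0 of this frame, the side face in y = 0; the square belongs at x < 0, y < 0. It lies 126 mm in x and 50 mm in y from drawer_front; with the drawer home, 50 and 50 mm from the base's origin
- end_face (a point): brass bar of the bracket at the drawer's far end, screwed to the drawer: 14 mm (x) by 75 mm (y), 16 mm high above the white plate. The point lies at the bottom of the middle of its face towards the robot; this face (normal -x) is to be touched
- side_face (a point): brass bar of the bracket along the drawer's +y side, screwed to the drawer: 84 mm (x) by 14 mm (y), 16 mm high above the white plate. The point lies at the bottom of the middle of its face towards -y; this face (normal -y) is to be touched. Both bars are lower than the square is thick, so fingers on the blue grip pass over them
- square: loose L-shaped steel square lying flat on the bench, 0.4 to 0.6 kg, 20 mm thick, legs 22 mm wide, blue grip on top. Origin on its underside below the grip's middle. One leg spans x -57 to +38, y -10 to +12 mm; the other x 16 to 38, y +12 to -63 mm. Outer faces: its planes x = +38 and y = +12 mm. It belongs with its axes parallel to those of corner
- square_corner (a point): outer corner of the square on its underside, at x = +38, y = +12, z = 0 mm of the square
- square_grip (a point): middle of the square's upright blue grip, 37 mm above its underside, axes those of the square. The grip is 40 mm along x and 14 mm along y (pinch it across y), and reaches from 20 mm (top of the steel) to 54 mm above the underside
- vblock: dark steel V-block bystander, 60 x 50 x 40 mm; origin at the centre of its underside
- ring_gauge: steel ring gauge bystander, 60 mm across, 18 mm high, lying flat; origin at the centre of its underside
- plug_gauge: plug gauge bystander lying along its own x, green handle and steel pin, 100 mm long, 26 mm high; origin under the middle of the green handle
- caliper: digital caliper bystander lying flat along its own x, 230 mm long, 14 mm high; origin at the centre of its beam's underside
- oil_bottle: small white bottle with a red cap, bystander, 44 mm across, 110 mm high; origin at the centre of its underside
- loupe: black eyepiece loupe bystander, 44 mm across, 42 mm high; origin at the centre of its underside
Mind the look-alikes: they are no part of the job. There is more than one size of the square; the job needs the middle-sized.

How it is judged:
By the outcome, as a careful person would: the job done as asked, in the order asked, and still so for the second after the job is handed in, while the arm keeps its last pose, push and grip.
It also fails if it takes over 72 s, if anything falls off the work surface, if the arm or the gripper's body presses on something with over 40 N, if the wrist force passes 120 N, or if a joint passes its speed limit or range.

ROBOT

A 6-joint arm with a two-finger parallel gripper is mounted at the origin on the work surface. World frame = base frame: x ahead of the robot, y to its left, z up, the work surface at z = 0. Lengths are in m, angles in degrees, forces in N, time in s.
With the tool pointing down it reaches from about 0.3 to 0.75 m from the base axis. Payload 8.5 kg.
Tool frame: the origin (TCP) lies at the very end of the fingers, on their centre line; the grasp point (between the pads) lies 19 mm behind it (env.grasp_offset is the distance from the TCP to the grasp point, in m); y points along the fingers, z is the direction in which the jaws open and shut, and the axes are right-handed (so a half turn about y gives the same grasp; the last joint's range is limited). The gripper opens to 85 mm and grips with 20 to 120 N. Pads are 22 mm wide; open, the fingers measure 114 mm over their backs; the gripper's body (76 mm by 85 mm) begins 54 mm behind the grasp point. The pads swing forward as they close: fully open they stand 13 mm farther back than shut.
Start: joints at [57.622, 21.807, 74.336, -0, 83.858, -12.336], TCP at [0.188, 0.517, 0.231] pointing down, gripper open.
Joint ranges: [-178.18, 178.18], [-50.72, 133.34], [12.68, 142.11], [-81.47, 261.47], [9.98, 163.14], [-165.26, 165.26]. Speed limits (degrees/s): [136.94, 136.94, 180, 180, 180, 180].

INTERFACE

Orientations are given as a 3x3 rotation matrix whose columns are the frame's x, y, z axes.
In Python, from rig import env gives the robot as it stands. The module is installed in compiled form; this text tells all that it offers.
- The arm moves only by the shell command python3 -m pendant 'ROWS' [FORCE]. ROWS is JSON, a list of rows, each a list of 3 entries, a list of its own where there are three numbers: the shift along the world's x, y, z as a fraction of full scale, then the turn about the world's z as a fraction of full scale, then the opening, from 0 (shut) to 1 (fully open). A call has 1 to 12 rows; each row shifts and turns the commanded pose from where the row before left it; what a row does not reach is not made up. Full scale, the value 1, is 30 mm for a shift and 5 degrees for a turn. A row lasts 1/12 s, in which the tool goes at most 41.7 mm and 7.16 degrees, less where a joint would pass 70% of its speed; a pose out of reach is approached as far as the arm can. A call with a number of a shift or a turn outside -1 to 1 is refused whole. A call with a gripper value outside its range is refused whole. The fingers move at their own pace and stop on an object; FORCE is the grip in N (left out, the last holds). Time passes only in rows, so rows that do not move let the fingers close. It gives the time, the measured TCP pose, the force and the opening at its end, in the units of the state.
- env.observe(): the state, without advancing time (a new reading comes with each control period).
- env.get_image(name): name is "side" or "top" or "wrist"; returns (picture, depth): 420x560x3 uint8, red, green, blue; 420x560 float32, m along the optical axis (not along the pixel's ray), 0 where there is no reading.
- env.camera_model(name): a dict with "camera_matrix" (3x3 intrinsics, pixels), "dist_coeffs" ([k1, k2, p1, p2, k3] as OpenCV has them; the pictures are not rectified), "R" (3x3) and "t" (3): a world point X has camera coordinates R X + t; the wrist camera has in their place "tool_from_camera" (4x4, takes a point from camera to tool coordinates, whose origin is the TCP and whose axes are the tool frame's). Camera axes: x right, y down, z forward; pixel columns grow to the right and rows downward; lengths in m; the calibration is good to about 2 mm. A picture is of the moment at which its call begins: read the wrist's pose just before it. camera_model takes no time and is no camera call.
- env.close_job(): hands the job in, once; it reports no verdict.
The state is a dict: "time_s": time; "q": joint angles; "qvel": joint speeds; "joint_efforts": joint torques, N m; "position": TCP position; "tool_rot": TCP orientation; "ft_force": force on the tool from outside, world axes, zero at the start; "wrist_torque": the same for the moment, N m; "grip_width": finger opening in m.
Only numpy, scipy, OpenCV 4.12 (cv2) and the standard library are available. Lean on these libraries where they do the work, as an engineer would, in place of code of your own. Each camera call takes 0.05 s, during which the arm holds its last target.

## Working session

There is one attempt and no reset: what is moved stays moved. The work goes in short steps, Python scripts to look and compute and a shell command to move; the robot and the scene stay as the last step left them, time stands still between calls to the robot, and variables do not carry over. Pictures are saved under pics/ and viewed, and the job is handed in when it is done.

```bash
mkdir -p pics; cat > h.py <<'E'
import numpy as np, cv2
from rig import env
def grab(name,fn=None):
    st=env.observe(); im,d=env.get_image(name)
    if fn:
        cv2.imwrite('pics/'+fn+'.png',im[:,:,::-1]); np.savez('pics/'+fn+'.npz',im=im,d=d,pos=st['position'],rot=st['tool_rot'])
    return st,im,d
def cloud(name,d,st=None):
    m=env.camera_model(name);K=np.array(m['camera_matrix']);dc=np.array(m['dist_coeffs'])
    h,w=d.shape;u,v=np.meshgrid(np.arange(w),np.arange(h))
    p=cv2.undistortPoints(np.stack([u.ravel(),v.ravel()],1).astype(np.float64)[:,None],K,dc)[:,0]
    P=np.c_[p,np.ones(len(p))]*d.ravel()[:,None]
    if 'R' in m:
        X=(P-np.array(m['t']))@np.array(m['R'])
    else:
        T=np.array(m['tool_from_camera']);X=P@T[:3,:3].T+T[:3,3]
        X=X@np.array(st['tool_rot']).T+np.array(st['position'])
    X[d.ravel()==0]=np.nan
    return X.reshape(h,w,3)
E
python3 - <<'E'
from h import *
print(env.observe())
for n in ['top','side','wrist']:
    grab(n,n+'0')
print(env.grasp_offset)
E
```

```text
{'time_s': 0.0, 'q': array([ 5.76237553e+01,  2.18414713e+01,  7.43871812e+01, -1.04933746e-03,
        8.38593432e+01, -1.23353548e+01]), 'qvel': array([ 0.0469142 ,  0.04875122, -0.09577725, -0.03161628,  0.0770734 ,
       -0.03578826]), 'joint_efforts': array([-1.68636320e-04, -4.48467851e+01, -2.31276709e+01, -2.52638119e-04,
        4.81223702e-03, -8.93468467e-06]), 'position': array([0.18831021, 0.51642342, 0.23069299]), 'tool_rot': array([[ 9.39448845e-01, -8.07013193e-04,  3.42688220e-01],
       [-3.42689030e-01, -1.30682125e-03,  9.39447987e-01],
       [-3.10314670e-04, -9.99998820e-01, -1.50424629e-03]]), 'ft_force': array([-0.33749818,  0.47552431,  0.92644564]), 'wrist_torque': array([0.02331776, 0.00162505, 0.03095089]), 'grip_width': 0.0853602562338427}
0.0187
```

View pics/top0.png

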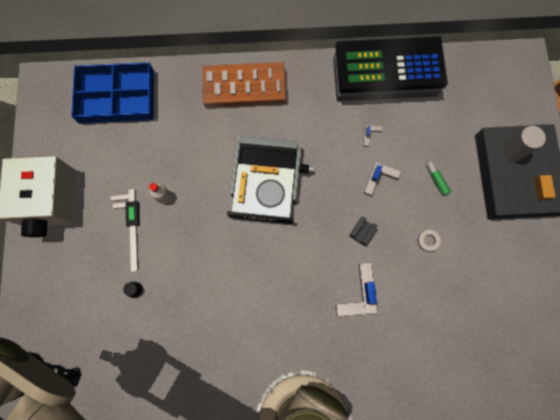

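View pics/side0.png

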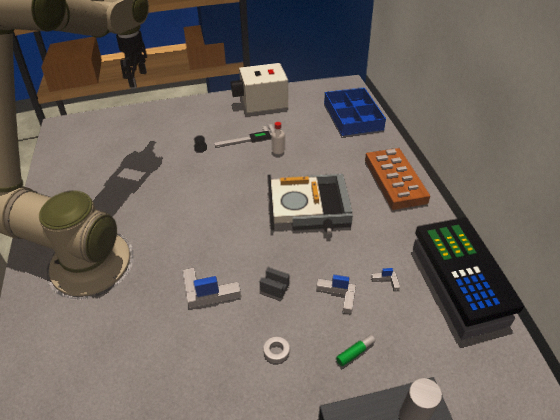

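View pics/wrist0.png

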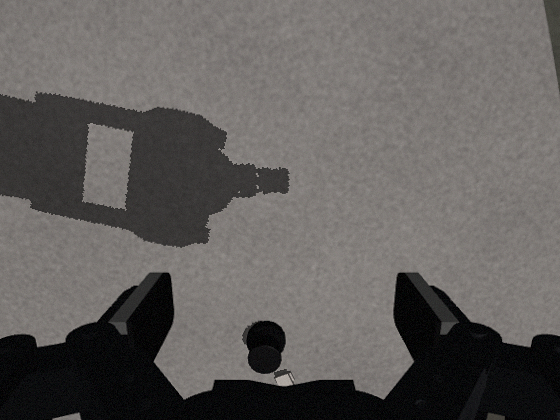

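Three squares are in the top picture: small at (371,133), middle at (380,177) and large at (363,292). The middle-sized one should be at (380,177). I'll check its dimensions and locate the stage.

```bash
python3 - <<'E'
from h import *
z=np.load('pics/top0.npz');im,d=z['im'],z['d']
a=im[110:330,330:460];b=im[125:235,215:330]
A=cv2.resize(a,None,fx=2.6,fy=2.6,interpolation=cv2.INTER_CUBIC);B=cv2.resize(b,None,fx=4,fy=4,interpolation=cv2.INTER_CUBIC)
o=np.zeros((max(A.shape[0],B.shape[0]),A.shape[1]+B.shape[1],3),np.uint8);o[:A.shape[0],:A.shape[1]]=A;o[:B.shape[0],A.shape[1]:]=B
cv2.imwrite('pics/crop0.png',o[:,:,::-1])
for n in ['top','side']:
    z=np.load(f'pics/{n}0.npz');im,d=z['im'].astype(int),z['d'];X=cloud(n,d)
    r,g,bb=im[...,0],im[...,1],im[...,2]
    blue=((bb>1.7*r)&(bb>1.5*g)&(bb>80)&(X[...,2]<.1)).astype(np.uint8)
    k,l,s,c=cv2.connectedComponentsWithStats(blue)
    for i in range(1,k):
        if s[i,4]>15:
            P=X[l==i];print(n,'blue',c[i].round(),s[i,4],np.nanmedian(P,0).round(4),np.nanmax(P[:,2]).round(3))
    m=X[...,2]
    # steel components
    bx=(X[...,0]>.25)&(X[...,0]<.75)&(X[...,1]<-.05)&(X[...,1]>-.35)&(m>.010)&(m<.09)
    k,l,s,c=cv2.connectedComponentsWithStats(bx.astype(np.uint8))
    for i in range(1,k):
        if s[i,4]>40:
            P=X[l==i];rect=cv2.minAreaRect(P[:,:2].astype(np.float32)*1000);print(n,'obj',c[i].round(),s[i,4],np.nanmedian(P,0).round(3),rect)
E
```

```text
top blue [408.  57.] 30 [ 0.9482 -0.3473  0.0933] 0.097
top blue [417.  56.] 26 [ 0.9487 -0.3716  0.094 ] 0.099
top blue [425.  56.] 26 [ 0.948  -0.3937  0.0949] 0.098
top blue [434.  56.] 31 [ 0.9475 -0.4197  0.094 ] 0.1
top blue [418.  63.] 29 [ 0.9282 -0.3721  0.0941] 0.1
top blue [426.  63.] 31 [ 0.9279 -0.3953  0.0934] 0.099
top blue [435.  62.] 25 [ 0.9281 -0.4198  0.0927] 0.098
top blue [116.  93.] 2395 [0.9181 0.4966 0.0053] 0.055
top blue [409.  63.] 27 [ 0.9291 -0.3467  0.0946] 0.099
top blue [74. 81.] 40 [0.95   0.6077 0.0497] 0.057
top blue [427.  69.] 28 [ 0.9086 -0.3955  0.0946] 0.099
top blue [436.  69.] 31 [ 0.9086 -0.4204  0.0942] 0.098
top blue [410.  70.] 31 [ 0.9086 -0.348   0.0927] 0.097
top blue [418.  69.] 27 [ 0.9093 -0.3703  0.0944] 0.098
top blue [411.  76.] 26 [ 0.8898 -0.3488  0.0935] 0.099
top blue [419.  76.] 29 [ 0.889  -0.3716  0.0935] 0.096
top blue [428.  76.] 32 [ 0.8882 -0.3958  0.0936] 0.1
top blue [437.  75.] 26 [ 0.8892 -0.4192  0.0935] 0.097
top blue [368. 130.] 20 [ 0.7604 -0.2279  0.0347] 0.038
top blue [377. 172.] 70 [ 0.6316 -0.2374  0.0533
[... 2330 characters left out ...]
] ((659.4905395507812, -60.71759796142578), (20.67606544494629, 23.471647262573242), 89.37240600585938)
side obj [274. 281.] 583 [ 0.478 -0.197  0.034] ((476.940673828125, -192.9694061279297), (53.24927520751953, 61.451725006103516), 53.28166961669922)
side obj [207. 289.] 1234 [ 0.308 -0.199  0.029] ((324.2276611328125, -156.34902954101562), (131.2634735107422, 107.36904907226562), 1.2870569229125977)
side obj [377. 276.] 54 [ 0.739 -0.229  0.014] ((738.966796875, -227.71731567382812), (16.407636642456055, 25.31743621826172), 74.01327514648438)
side obj [340. 289.] 651 [ 0.634 -0.248  0.022] ((615.3478393554688, -259.7505798339844), (77.01040649414062, 99.72958374023438), 61.98326873779297)
```

View pics/crop0.png

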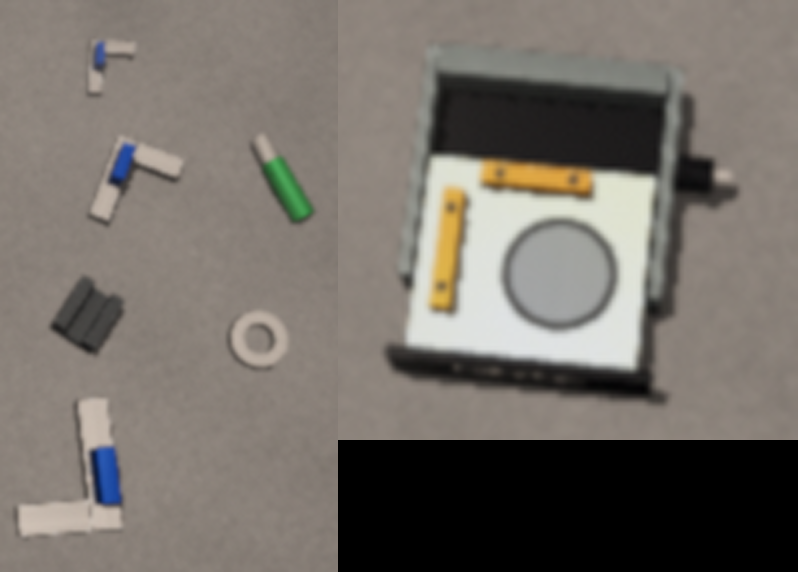

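The crop confirms it. The middle-sized square at (380,177) has a 75 x 97 mm footprint and its blue grip top is at about 54 mm, which fits the description. The large one at (363,292) is about 131 x 105 mm and the small one at (371,133) has its grip top at only 36 mm. Next I'll measure the poses.

```bash
cat > m.py <<'E'
from h import *
from scipy.optimize import least_squares
def brass(im,X):
    im=im.astype(int);r,g,b=im[...,0],im[...,1],im[...,2]
    m=((r>120)&(r>1.15*g)&(b<.6*r)&(X[...,2]>.05)&(X[...,2]<.085)).astype(np.uint8)
    k,l,s,c=cv2.connectedComponentsWithStats(m);out=[]
    for i in range(1,k):
        if s[i,4]>40:
            P=X[l==i];P=P[P[:,2]>np.nanmedian(P[:,2])-.006];(cx,cy),(w,h),a=cv2.minAreaRect(P[:,:2].astype(np.float32)*1000)
            out.append((c[i].round(),s[i,4],np.round([cx,cy,w,h,a],1),np.nanmedian(P[:,2]).round(4)))
    return out
E
python3 - <<'E'
from m import *
for n in ['top','side']:
    z=np.load(f'pics/{n}0.npz');im,d=z['im'],z['d'];X=cloud(n,d)
    for o in brass(im,X): print(n,o)
    Z=X[...,2]
    s=im.astype(int).sum(2)
    reg=(X[...,0]>.4)&(X[...,0]<.85)&(X[...,1]>-.05)&(X[...,1]<.3)
    w=reg&(s>540)&(Z>.04)&(Z<.06)
    P=X[w];print(n,'plate',len(P),cv2.minAreaRect(P[:,:2].astype(np.float32)*1000),np.median(P[:,2]))
    w=reg&(Z>.03)&(Z<.07); k,l,st,c=cv2.connectedComponentsWithStats(w.astype(np.uint8)); i=1+st[1:,4].argmax()
    P=X[l==i];print('all',cv2.minAreaRect(P[:,:2].astype(np.float32)*1000))
    # front panel: dark, z>.05
    f=reg&(Z>.053)&(Z<.066)&(s<200);P=X[f];print('front',len(P),cv2.minAreaRect(P[:,:2].astype(np.float32)*1000) if len(P) else'')
    # square legs
    t=(X[...,0]>.55)&(X[...,0]<.69)&(X[...,1]<-.18)&(X[...,1]>-.32)
    P=X[t&(Z>.012)];
    g=np.random.default_rng(0)
    # L fit by max coverage: soft inside
    P=X[t&(Z>.013)&(Z<.028)]
    def sd(p,x0,x1,y0,y1):
        dx=np.maximum(x0-p[:,0],p[:,0]-x1);dy=np.maximum(y0-p[:,1],p[:,1]-y1);return np.hypot(np.maximum(dx,0),np.maximum(dy,0))
    def res(q):
        c,s_=np.cos(q[2]),np.sin(q[2]);p=(P[:,:2]*1000-q[:2])@np.array([[c,-s_],[s_,c]])
        dd=np.minimum(sd(p,-57,38,-10,12),sd(p,16,38,-63,12)); return np.r_[dd]
    B=X[t&(Z>.045)&(im[...,2]>1.7*im[...,0])];gc=np.median(B,0)
    best=None
    for a in range(-60,10,5):
        q=least_squares(lambda q:np.r_[res(q),.5*(q[:2]-gc[:2]*1000)],[gc[0]*1000,gc[1]*1000,np.radians(a)])
        if best is None or q.cost<best.cost:best=q
    print(n,'square',best.x[:2],np.degrees(best.x[2]),best.cost,len(P),'grip',gc,cv2.minAreaRect(B[:,:2].astype(np.float32)*1000),np.median(P[:,2]))
E
```

```text
top (array([264., 169.]), np.int32(160), array([653.2,  70.3,  72.3,  15.5,  81.2]), np.float64(0.0659))
top (array([242., 187.]), np.int32(147), array([605.8, 132.3,  12.4,  82.5,  81.5]), np.float64(0.0656))
top plate 1542 ((597.489501953125, 76.80780029296875), (154.6566925048828, 133.08807373046875), 81.0159683227539) 0.0499875507672872
all ((631.367919921875, 59.06666564941406), (205.64651489257812, 231.1304168701172), 81.25433349609375)
front 150 ((523.6446533203125, 87.18745422363281), (172.48216247558594, 9.285224914550781), 82.36792755126953)
top square [ 632.77805458 -236.86014095] -24.77144507266235 3.49051460039145 323 grip [ 0.63004039 -0.23658663  0.05348986] ((631.7046508789062, -236.89549255371094), (12.503203392028809, 38.478271484375), 64.4161376953125) 0.019840253647683926
side (array([294., 179.]), np.int32(98), array([607.2, 128.7,  18.9,  83.4,  84.1]), np.float64(0.066))
side (array([315., 191.]), np.int32(90), array([652.4,  66. ,  78.9,  14.1,  81. ]), np.float64(0.0656))
side plate 924 ((597.784423828125, 70.3302001953125), (155.83102416992188, 135.40170288085938), 81.22998809814453) 0.0499176727829824
all ((632.0874633789062, 58.57791519165039), (207.53170776367188, 229.44332885742188), 81.93006896972656)
front 129 ((622.3980102539062, 66.04277038574219), (177.39437866210938, 206.4890594482422), 81.1329116821289)
side square [ 634.27912166 -242.36937428] -25.70792819541487 18.765300885084738 442 grip [ 0.63398163 -0.24352794  0.05395884] ((633.7360229492188, -242.48692321777344), (16.674192428588867, 37.501747131347656), 71.02948760986328) 0.020691578771475812
```

Stage yaw is about -8.7°, the drawer front is at about (0.519, 0.088), and the drawer is open roughly 46 mm. The square is at about (0.633, -0.239) with yaw -25°. I'll move in front of the drawer with the fingers shut.

```bash
python3 -m pendant '[[[0.6,-0.9,0],0.2,0],[[0.6,-0.9,0],0.2,0],[[0.6,-0.9,0],0.2,0],[[0.6,-0.9,0],0.2,0],[[0.6,-0.9,0],0.2,0],[[0.6,-0.9,0],0.2,0],[[0.6,-0.9,0],0.2,0],[[0.6,-0.9,0],0.2,0],[[0.6,-0.9,0],0.2,0],[[0.6,-0.9,0],0.2,0],[[0.6,-0.9,0],0.2,0],[[0.6,-0.9,0],0,0]]' 40; python3 -m pendant '[[[0.6,-0.9,0],0,0],[[0.6,-0.9,0],0,0],[[0.6,-0.9,0],0,0],[[0.6,-0.6,0],0,0],[[0,0,0],0,0],[[0,0,0],0,0],[[0,0,0],0,0]]'
```

```text
time_s: 1.15
position: [0.405, 0.1912, 0.2313]
tool_rot: [[0.988, -0.0, 0.156], [-0.156, 0.0, 0.988], [-0.0, -1.0, -0.0]]
ft_force: [0.1, 0.6, -0.4]
grip_width: 0.0001
time_s: 1.73
position: [0.4759, 0.0941, 0.2311]
tool_rot: [[0.988, -0.001, 0.157], [-0.157, 0.0, 0.988], [-0.001, -1.0, 0.0]]
ft_force: [-0.1, -0.3, 0.6]
grip_width: 0.0001
```

```bash
python3 -m pendant '[[[-0.2,0,-1],0,0],[[0,0,-1],0,0],[[0,0,-1],0,0],[[0,0,-1],0,0],[[0,0,-1],0,0],[[0,0,-1],0,0],[[0,0,-0.3],0,0],[[0,0,0],0,0]]'; python3 -m pendant '[[[0.4,-0.06,0],0,0],[[0.4,-0.06,0],0,0],[[0.3,-0.05,0],0,0],[[0.2,-0.03,0],0,0],[[0.2,-0.03,0],0,0]]'; python3 -c "
from h import *
grab('side','side1')"
```

```text
time_s: 2.4
position: [0.469, 0.0945, 0.041]
tool_rot: [[0.988, -0.004, 0.156], [-0.156, 0.0, 0.988], [-0.004, -1.0, -0.0]]
ft_force: [-1.0, -0.5, 0.8]
grip_width: -0.0001
time_s: 2.82
position: [0.5154, 0.0871, 0.0433]
tool_rot: [[0.988, -0.0, 0.157], [-0.157, 0.0, 0.988], [-0.0, -1.0, 0.0]]
ft_force: [-4.9, 1.1, 2.4]
grip_width: 0.0
```

View pics/side1.png

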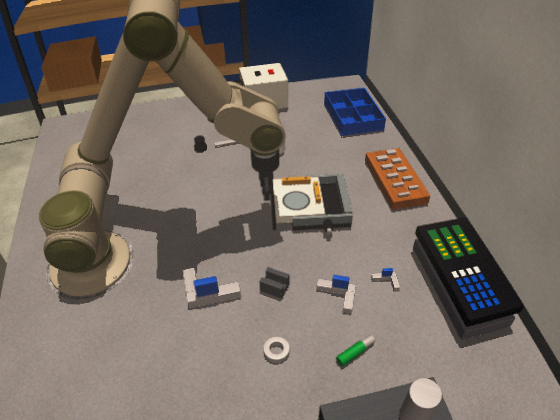

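The fingers are against the panel at (268,195) and the force is 5 N. I'll push on in short steps.

```bash
python3 -m pendant '[[[0.2,-0.03,0],0,0],[[0.2,-0.03,0],0,0],[[0.2,-0.03,0],0,0],[[0.2,-0.03,0],0,0],[[0.1,-0.015,0],0,0],[[0.1,-0.015,0],0,0]]';  python3 -m pendant '[[[0.1,-0.015,0],0,0],[[0.1,-0.015,0],0,0],[[0.07,-0.01,0],0,0]]'
```

```text
time_s: 3.37
position: [0.5459, 0.0822, 0.0422]
tool_rot: [[0.988, -0.0, 0.157], [-0.157, -0.0, 0.988], [-0.0, -1.0, -0.0]]
ft_force: [-3.6, 0.1, 1.7]
grip_width: 0.0002
time_s: 3.62
position: [0.5538, 0.081, 0.0422]
tool_rot: [[0.988, -0.0, 0.157], [-0.157, -0.0, 0.988], [-0.0, -1.0, -0.0]]
ft_force: [-3.7, 0.1, 1.8]
grip_width: 0.0002
```

```bash
python3 -m pendant '[[[0.06,-0.01,0],0,0],[[0.06,-0.01,0],0,0]]';  python3 -m pendant '[[[0.06,-0.01,0],0,0],[[0.06,-0.01,0],0,0]]'; python3 -m pendant '[[[0.05,-0.01,0],0,0],[[0.05,-0.01,0],0,0]]'
```

```text
time_s: 3.78
position: [0.5572, 0.0804, 0.0423]
tool_rot: [[0.988, -0.0, 0.157], [-0.157, -0.0, 0.988], [-0.0, -1.0, -0.0]]
ft_force: [-2.8, -0.2, 1.2]
grip_width: -0.0001
time_s: 3.95
position: [0.5608, 0.0799, 0.0422]
tool_rot: [[0.988, -0.0, 0.157], [-0.157, 0.0, 0.988], [-0.0, -1.0, -0.0]]
ft_force: [-3.5, -0.1, 0.7]
grip_width: 0.0001
time_s: 4.12
position: [0.5609, 0.0798, 0.0422]
tool_rot: [[0.988, -0.007, 0.157], [-0.157, 0.001, 0.988], [-0.007, -1.0, -0.0]]
ft_force: [-20.5, 2.4, 14.4]
grip_width: 0.0001
```

The drawer is at its stop: force jumped to 20 N with no more travel, after about 46 mm in total. I'll back off, rise and look.

```bash
python3 -m pendant '[[[-0.4,0.06,0],0,0],[[-0.8,0.1,0],0,0],[[-0.5,0,0.6],0,0.5],[[0,0,1],0,1],[[0,0,1],0,1],[[0,0,1],0,1],[[0,0,1],0,1],[[0,0,1],0,1],[[0,0,1],0,1],[[0,0,0],0,1],[[0,0,0],0,1]]'; python3 - <<'E'
from m import *
st,im,d=grab('wrist','w2');X=cloud('wrist',d,st)
print(st['position'])
for o in brass(im,X):print(o)
for n in ['top','side']:
    st,im,d=grab(n,n+'2')
    for o in brass(im,cloud(n,d)):print(n,o)
E
```

```text
time_s: 5.03
position: [0.5138, 0.084, 0.2418]
tool_rot: [[0.988, 0.005, 0.157], [-0.157, -0.0, 0.988], [0.005, -1.0, 0.0]]
ft_force: [-0.2, 0.2, -0.3]
grip_width: 0.0855
[0.51379579 0.08395524 0.24179575]
(array([347., 325.]), np.int32(987), array([656.6, 123.5,  13.6,  83.6,  81.2]), np.float64(0.0647))
(array([291., 375.]), np.int32(766), array([702.3,  61.6,  73.5,  15.4,  80.8]), np.float64(0.0648))
side (array([311., 178.]), np.int32(99), array([658.9, 120.6,  19.6,  81. ,  79.8]), np.float64(0.0661))
side (array([333., 190.]), np.int32(92), array([703.5,  56.7,  76.9,  14.1,  80.8]), np.float64(0.0664))
```

View pics/w2.png

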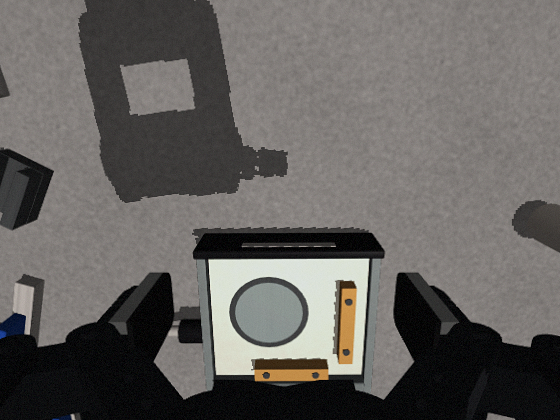

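View pics/top2.png

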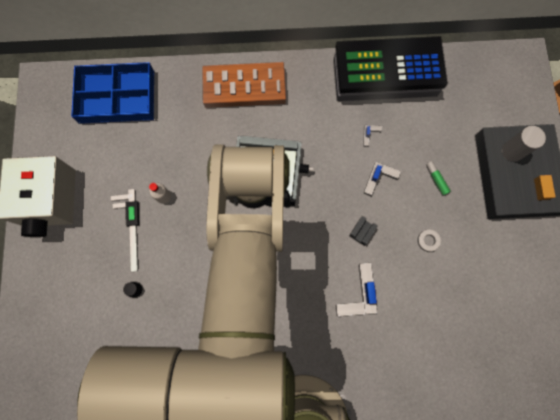

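The stage in the wrist view looks fully closed: the panel at (290,245) is flush with the rails. Now to the square.

```bash
python3 -m pendant '[[[0.36,-0.98,0],-0.32,1],[[0.36,-0.98,0],-0.32,1],[[0.36,-0.98,0],-0.32,1],[[0.36,-0.98,0],-0.32,1],[[0.36,-0.98,0],-0.32,1],[[0.36,-0.98,0],-0.32,1],[[0.36,-0.98,0],-0.32,1],[[0.36,-0.98,0],-0.32,1],[[0.36,-0.98,0],-0.32,1],[[0.36,-0.98,0],-0.32,1],[[0.36,-0.98,0],0,1],[[0,0,0],0,1]]'; python3 -m pendant '[[[0,0,0],0,1],[[0,0,0],0,1]]';python3 - <<'E'
from m import *
st,im,d=grab('wrist','w3');X=cloud('wrist',d,st)
t,it,dt=grab('top','top3')
Z=X[...,2];i=im.astype(int)
reg=(X[...,0]>.55)&(X[...,0]<.69)&(X[...,1]<-.18)&(X[...,1]>-.32)
B=X[reg&(Z>.05)&(i[...,2]>1.5*i[...,0])];print(len(B),np.median(B,0),cv2.minAreaRect(B[:,:2].astype(np.float32)*1000))
P=X[reg&(Z>.01)&(Z<.028)];print(len(P),np.median(P[:,2]),cv2.minAreaRect(P[:,:2].astype(np.float32)*1000))
E
```

```text
time_s: 6.18
position: [0.632, -0.2445, 0.2371]
tool_rot: [[0.904, -0.003, 0.427], [-0.427, 0.0, 0.904], [-0.003, -1.0, -0.001]]
ft_force: [0.4, 0.2, -0.2]
grip_width: 0.0854
time_s: 6.35
position: [0.6314, -0.239, 0.2391]
tool_rot: [[0.906, -0.002, 0.423], [-0.423, 0.001, 0.906], [-0.002, -1.0, 0.0]]
ft_force: [-0.1, 0.2, 1.1]
grip_width: 0.0854
9753 [ 0.61983493 -0.23999438  0.30857293] ((629.832763671875, -241.29356384277344), (139.06068420410156, 41.341407775878906), 65.07528686523438)
2630 0.01856651087275854 ((612.9132690429688, -258.1129455566406), (75.06281280517578, 95.12008666992188), 64.9054946899414)
```

View pics/w3.png

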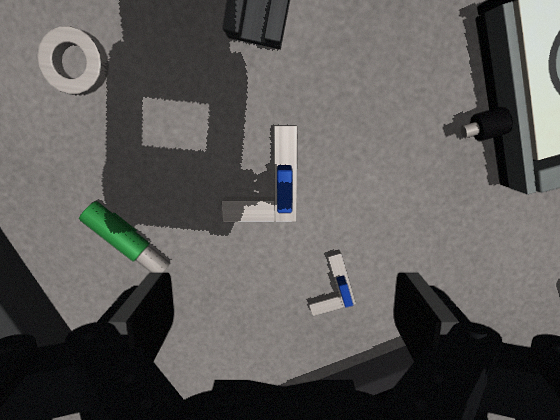

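```bash
python3 - <<'E'
from m import *
z=np.load('pics/top3.npz')
for o in brass(z['im'],cloud('top',z['d'])):print(o)
E
```

```text
(array([266., 151.]), np.int32(156), array([704.7,  62.5,  72.7,  16.7,  80. ]), np.float64(0.066))
(array([244., 169.]), np.int32(155), array([657. , 124.1,  12.2,  81.9,  80.7]), np.float64(0.0661))
```

The square's long leg at (285,170) is aligned with the tool, and its grip at (285,188) is within about 1 mm of the TCP. The wrist and top views agree on the bracket. I'll descend and grip.

```bash
python3 -m pendant '[[[0.03,0,-1],0,0.6],[[0,0,-1],0,0.6],[[0,0,-1],0,0.6],[[0,0,-1],0,0.6],[[0,0,-1],0,0.6],[[0,0,-1],0,0.6],[[0,0,-0.7],0,0.6],[[0,0,-0.47],0,0.6],[[0,0,0],0,0.6],[[0,0,0],0,0.6]]' 60; python3 -m pendant '[[[0,0,0],0,0],[[0,0,0],0,0],[[0,0,0],0,0],[[0,0,0],0,0],[[0,0,0],0,0],[[0,0,0],0,0]]' 60
```

```text
time_s: 7.28
position: [0.6325, -0.2385, 0.0254]
tool_rot: [[0.906, -0.0, 0.422], [-0.422, 0.0, 0.906], [-0.001, -1.0, 0.0]]
ft_force: [-1.3, -0.6, 0.8]
grip_width: 0.0509
time_s: 7.78
position: [0.6331, -0.2394, 0.0268]
tool_rot: [[0.906, 0.002, 0.423], [-0.423, -0.001, 0.906], [0.002, -1.0, 0.0]]
ft_force: [-0.7, 1.6, 5.5]
grip_width: 0.0128
```

```bash
python3 -m pendant '[[[0,0,0.2],0,0],[[0,0,0.5],0,0],[[0,0,1],0,0],[[0,0,1],0,0],[[0,0,1],0,0],[[0,0,0.8],0,0],[[0,0,0],0,0],[[0,0,0],0,0],[[0,0,0],0,0]]' 90;python3 - <<'E'
from m import *
grab('wrist','w4');
E
```

```text
time_s: 8.53
position: [0.6315, -0.2388, 0.1576]
tool_rot: [[0.906, -0.004, 0.423], [-0.423, 0.002, 0.906], [-0.004, -1.0, 0.0]]
ft_force: [-0.6, -0.0, -6.4]
grip_width: 0.0124
```

View pics/w4.png

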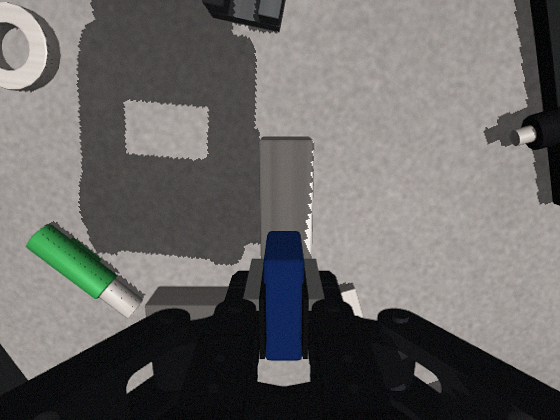

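The square is held firmly and stays aligned with the tool; its leg is at (287,190). I'll carry it above a stand-off about 12 mm from both faces, then look.

```bash
python3 -m pendant '[[[0.02,0.5,0],0.2,0],[[0.05,0.92,0],0.28,0],[[0.05,0.92,0],0.28,0],[[0.05,0.92,0],0.28,0],[[0.05,0.92,0],0.28,0],[[0.05,0.92,0],0.28,0],[[0.05,0.92,0],0.28,0],[[0.05,0.92,0],0.28,0],[[0.05,0.92,0],0.28,0],[[0.05,0.92,0],0.28,0],[[0.05,0.92,0],0.28,0],[[0.05,0.92,0],0.2,0]]'; python3 -m pendant '[[[0.05,0.46,0],0,0],[[0,0,0],0,0],[[0,0,0],0,0]]';python3 - <<'E'
from m import *
st,im,d=grab('wrist','w5');X=cloud('wrist',d,st);print(st['position'])
for o in brass(im,X):print(o)
Z=X[...,2];s=im.astype(int).sum(2)
P=X[(Z>.135)&(Z<.162)&(s>200)];print(np.median(P,0),cv2.minAreaRect(P[:,:2].astype(np.float32)*1000))
E
```

```text
time_s: 9.58
position: [0.6487, 0.0813, 0.1584]
tool_rot: [[0.988, -0.003, 0.155], [-0.155, 0.0, 0.988], [-0.003, -1.0, -0.0]]
ft_force: [0.0, -0.0, -5.6]
grip_width: 0.0127
time_s: 9.83
position: [0.6506, 0.0937, 0.159]
tool_rot: [[0.988, -0.002, 0.156], [-0.156, -0.0, 0.988], [-0.002, -1.0, -0.001]]
ft_force: [0.2, -0.5, -4.8]
grip_width: 0.0124
[0.65059808 0.09368998 0.15897072]
(array([330., 237.]), np.int32(1307), array([670.4, 121.4,  13.7,  55.7,  81.3]), np.float64(0.0647))
[0.61503885 0.09959179 0.15087639] ((637.5957641601562, 80.23313903808594), (46.578556060791016, 107.2019271850586), 45.017276763916016)
```

View pics/w5.png

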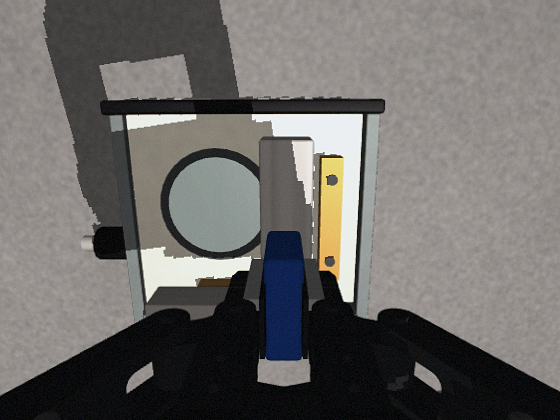

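```bash
python3 -m pendant '[[[0,0,-0.8],0,0],[[0,0,-0.8],0,0],[[0,0,-0.6],0,0],[[0,0,-0.3],0,0],[[0,0,0],0,0],[[0,0,0],0,0]]'; python3 -m pendant '[[[0,0,-0.07],0,0],[[0,0,0],0,0]]';python3 - <<'E'
from m import *
grab('side','s6');st,im,d=grab('wrist','w6')
im=cv2.imread('pics/s6.png');cv2.imwrite('pics/s6c.png',cv2.resize(im[130:250,230:380],None,fx=5,fy=5))
E
```

```text
time_s: 10.38
position: [0.6514, 0.0923, 0.0856]
tool_rot: [[0.987, 0.0, 0.158], [-0.158, -0.0, 0.987], [0.0, -1.0, -0.0]]
ft_force: [-0.1, 0.5, -4.8]
grip_width: 0.0127
time_s: 10.55
position: [0.6516, 0.0929, 0.0842]
tool_rot: [[0.988, 0.002, 0.157], [-0.157, -0.0, 0.988], [0.002, -1.0, 0.0]]
ft_force: [-0.3, 0.5, -5.8]
grip_width: 0.0122
```

View pics/s6c.png

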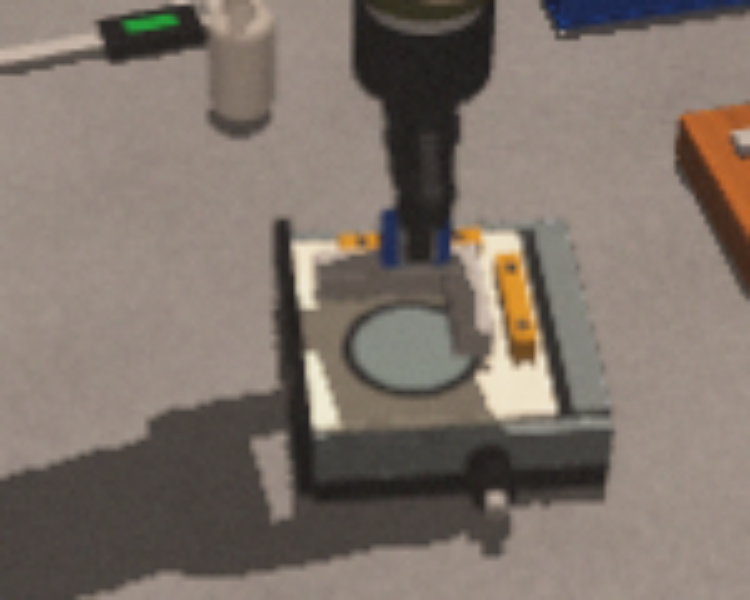

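View pics/w6.png

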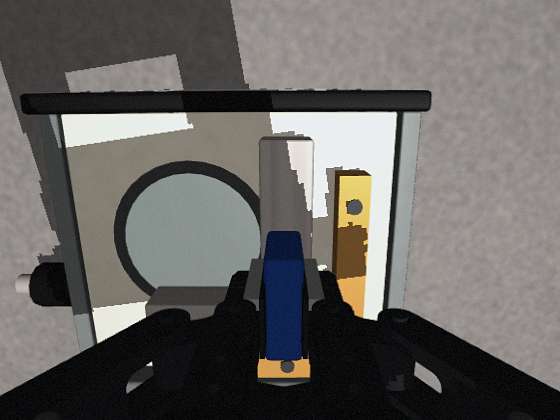

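The square is above the plate with clear gaps to both bars: in the wrist view the side bar is at (352,230) and the square's edge at column 314. I'll lower it onto the plate.

```bash
python3 -m pendant '[[[0,0,-0.1],0,0],[[0,0,-0.05],0,0],[[0,0,0],0,0]]'; python3 -m pendant '[[[0,0,-0.05],0,0],[[0,0,-0.03],0,0],[[0,0,0],0,0]]'; python3 -m pendant '[[[0,0,-0.04],0,0],[[0,0,0],0,0]]'
```

```text
time_s: 10.9
position: [0.6508, 0.0931, 0.0782]
tool_rot: [[0.988, -0.001, 0.157], [-0.157, 0.0, 0.988], [-0.001, -1.0, -0.0]]
ft_force: [1.0, 0.1, -5.6]
grip_width: 0.0122
time_s: 11.15
position: [0.6511, 0.0932, 0.0768]
tool_rot: [[0.988, 0.0, 0.157], [-0.157, -0.0, 0.988], [0.001, -1.0, -0.0]]
ft_force: [-2.2, 0.6, 1.5]
grip_width: 0.0126
time_s: 11.32
position: [0.6512, 0.0931, 0.0768]
tool_rot: [[0.988, 0.001, 0.157], [-0.157, -0.0, 0.988], [0.001, -1.0, -0.0]]
ft_force: [-6.5, 0.2, 8.7]
grip_width: 0.0125
```

Contact with the plate. I'll ease off a little, then slide along stage +y to the side face.

```bash
python3 -m pendant '[[[0,0,0.03],0,0],[[0.02,0.1,0],0,0],[[0.02,0.1,0],0,0],[[0.01,0.06,0],0,0],[[0,0,0],0,0]]'; python3 -m pendant '[[[0.005,0.03,0],0,0],[[0,0,0],0,0]]'; python3 -m pendant '[[[0.005,0.03,0],0,0],[[0,0,0],0,0]]'; python3 -m pendant '[[[0.005,0.03,0],0,0],[[0,0,0],0,0]]'
```

```text
time_s: 11.73
position: [0.6535, 0.1003, 0.0768]
tool_rot: [[0.988, 0.003, 0.157], [-0.157, -0.002, 0.988], [0.003, -1.0, -0.001]]
ft_force: [0.7, -5.1, 4.8]
grip_width: 0.0123
time_s: 11.9
position: [0.6536, 0.1009, 0.0769]
tool_rot: [[0.988, 0.003, 0.157], [-0.157, -0.002, 0.988], [0.003, -1.0, -0.001]]
ft_force: [-0.7, -5.8, 5.3]
grip_width: 0.012
time_s: 12.07
position: [0.6537, 0.1017, 0.0768]
tool_rot: [[0.988, 0.002, 0.158], [-0.158, -0.002, 0.988], [0.003, -1.0, -0.001]]
ft_force: [-1.4, -5.9, 5.4]
grip_width: 0.0125
time_s: 12.23
position: [0.6539, 0.1026, 0.0768]
tool_rot: [[0.988, 0.002, 0.158], [-0.158, -0.002, 0.988], [0.003, -1.0, -0.001]]
ft_force: [-0.9, -5.9, 5.7]
grip_width: 0.0127
```

```bash
python3 -m pendant '[[[0.005,0.03,0],0,0],[[0,0,0],0,0]]'; python3 -m pendant '[[[0.005,0.03,0],0,0],[[0,0,0],0,0]]'; python3 -m pendant '[[[0.005,0.03,0],0,0],[[0,0,0],0,0]]'; python3 -c "
from h import *
print(env.observe()['wrist_torque'])"
```

```text
time_s: 12.4
position: [0.654, 0.1034, 0.0768]
tool_rot: [[0.988, 0.002, 0.158], [-0.158, -0.002, 0.988], [0.003, -1.0, -0.001]]
ft_force: [-0.4, -5.2, 6.4]
grip_width: 0.0124
time_s: 12.57
position: [0.6542, 0.1043, 0.0768]
tool_rot: [[0.988, 0.002, 0.158], [-0.158, -0.002, 0.988], [0.003, -1.0, -0.001]]
ft_force: [-1.1, -5.6, 5.8]
grip_width: 0.0127
time_s: 12.73
position: [0.6543, 0.1052, 0.0769]
tool_rot: [[0.988, 0.002, 0.158], [-0.158, -0.002, 0.988], [0.003, -1.0, -0.001]]
ft_force: [-0.7, -6.2, 5.5]
grip_width: 0.0123
[-1.13381147  0.21267987 -0.01506528]
```

```bash
python3 -m pendant '[[[0.005,0.03,0],0,0],[[0,0,0],0,0]]'; python3 -m pendant '[[[0.005,0.03,0],0,0],[[0,0,0],0,0]]'; python3 -c "
from h import *
print(env.observe()['wrist_torque'])"
```

```text
time_s: 12.9
position: [0.6544, 0.1054, 0.0768]
tool_rot: [[0.988, 0.002, 0.157], [-0.157, -0.003, 0.988], [0.002, -1.0, -0.003]]
ft_force: [-1.8, -9.6, 7.2]
grip_width: 0.0123
time_s: 13.07
position: [0.6544, 0.1054, 0.0769]
tool_rot: [[0.987, 0.002, 0.158], [-0.158, -0.005, 0.987], [0.002, -1.0, -0.004]]
ft_force: [-3.3, -13.1, 7.1]
grip_width: 0.0126
[-2.29868088  0.49483951  0.22641309]
```

Side face contact: y stopped at 0.1054 and force is rising. Now I'll slide along stage +x to the end face.

```bash
python3 -m pendant '[[[0.1,-0.025,0],0,0],[[0.1,-0.016,0],0,0],[[0.03,-0.005,0],0,0],[[0,0,0],0,0]]'; python3 -m pendant '[[[0.03,-0.005,0],0,0],[[0,0,0],0,0]]'; python3 -m pendant '[[[0.03,-0.005,0],0,0],[[0,0,0],0,0]]'; python3 -m pendant '[[[0.03,-0.005,0],0,0],[[0,0,0],0,0]]';python3 -c "
from h import *
print(env.observe()['wrist_torque'])"
```

```text
time_s: 13.4
position: [0.6575, 0.105, 0.0771]
tool_rot: [[0.988, -0.008, 0.157], [-0.157, -0.004, 0.988], [-0.008, -1.0, -0.005]]
ft_force: [-21.0, -10.7, 18.1]
grip_width: 0.0121
time_s: 13.57
position: [0.658, 0.1049, 0.0771]
tool_rot: [[0.988, -0.009, 0.157], [-0.157, -0.004, 0.988], [-0.008, -1.0, -0.005]]
ft_force: [-23.9, -11.6, 18.4]
grip_width: 0.0127
time_s: 13.73
position: [0.6589, 0.1048, 0.0771]
tool_rot: [[0.988, -0.009, 0.157], [-0.157, -0.004, 0.988], [-0.008, -1.0, -0.005]]
ft_force: [-23.1, -11.0, 18.8]
grip_width: 0.0127
time_s: 13.9
position: [0.6599, 0.1046, 0.0771]
tool_rot: [[0.988, -0.009, 0.157], [-0.157, -0.004, 0.988], [-0.008, -1.0, -0.005]]
ft_force: [-23.0, -10.1, 19.0]
grip_width: 0.0125
[-1.88923487  3.80531441  0.20060482]
```

Sliding continues, but the downward load has grown. I'll ease z slightly and carry on.

```bash
python3 -m pendant '[[[0,0,0.02],0,0],[[0.03,-0.005,0],0,0],[[0,0,0],0,0]]'; python3 -m pendant '[[[0,0,0.01],0,0],[[0.03,-0.005,0],0,0],[[0,0,0],0,0]]'; python3 -m pendant '[[[0.03,-0.005,0],0,0],[[0,0,0],0,0]]';python3 -c "
from h import *
print(env.observe()['wrist_torque'])"
```

```text
time_s: 14.15
position: [0.6609, 0.1045, 0.0771]
tool_rot: [[0.988, -0.009, 0.157], [-0.157, -0.003, 0.988], [-0.008, -1.0, -0.005]]
ft_force: [-20.3, -10.5, 15.1]
grip_width: 0.0128
time_s: 14.4
position: [0.662, 0.1043, 0.0772]
tool_rot: [[0.988, -0.009, 0.157], [-0.157, -0.003, 0.988], [-0.008, -1.0, -0.005]]
ft_force: [-19.4, -11.0, 12.9]
grip_width: 0.012
time_s: 14.57
position: [0.6629, 0.1041, 0.0771]
tool_rot: [[0.988, -0.009, 0.157], [-0.157, -0.003, 0.988], [-0.008, -1.0, -0.005]]
ft_force: [-20.1, -10.0, 12.8]
grip_width: 0.0121
[-1.80272182  3.15707005  0.24071988]
```

```bash
python3 -m pendant '[[[0.03,-0.005,0],0,0],[[0,0,0],0,0]]'; python3 -m pendant '[[[0.03,-0.005,0],0,0],[[0,0,0],0,0]]'; python3 -m pendant '[[[0.02,-0.003,0],0,0],[[0,0,0],0,0]]';python3 -c "
from h import *
print(env.observe()['wrist_torque'])"
```

```text
time_s: 14.73
position: [0.6638, 0.104, 0.0772]
tool_rot: [[0.988, -0.009, 0.157], [-0.157, -0.003, 0.988], [-0.008, -1.0, -0.005]]
ft_force: [-19.5, -9.9, 12.7]
grip_width: 0.0125
time_s: 14.9
position: [0.6647, 0.1038, 0.0771]
tool_rot: [[0.988, -0.009, 0.157], [-0.157, -0.003, 0.988], [-0.008, -1.0, -0.005]]
ft_force: [-19.3, -10.6, 12.7]
grip_width: 0.012
time_s: 15.07
position: [0.6649, 0.1038, 0.0771]
tool_rot: [[0.988, -0.01, 0.157], [-0.157, -0.003, 0.988], [-0.009, -1.0, -0.005]]
ft_force: [-21.3, -10.5, 14.2]
grip_width: 0.0126
[-1.8438077   3.45016737  0.22613493]
```

```bash
python3 -m pendant '[[[0.02,-0.003,0],0,0],[[0,0,0],0,0]]'; python3 -m pendant '[[[0.02,-0.003,0],0,0],[[0,0,0],0,0]]';python3 - <<'E'
from h import *
print(env.observe()['wrist_torque'])
for n in ['wrist','side']: grab(n,n[0]+'7')
im=cv2.imread('pics/s7.png');cv2.imwrite('pics/s7c.png',cv2.resize(im[130:250,230:380],None,fx=5,fy=5,interpolation=cv2.INTER_CUBIC))
E
```

```text
time_s: 15.23
position: [0.6649, 0.1038, 0.0771]
tool_rot: [[0.988, -0.011, 0.157], [-0.157, -0.003, 0.988], [-0.011, -1.0, -0.005]]
ft_force: [-24.7, -9.5, 14.4]
grip_width: 0.0123
time_s: 15.4
position: [0.6649, 0.1038, 0.0771]
tool_rot: [[0.988, -0.013, 0.157], [-0.157, -0.003, 0.988], [-0.012, -1.0, -0.005]]
ft_force: [-27.8, -10.2, 14.2]
grip_width: 0.0124
[-1.81730441  4.27266529  0.18664633]
```

View pics/s7c.png

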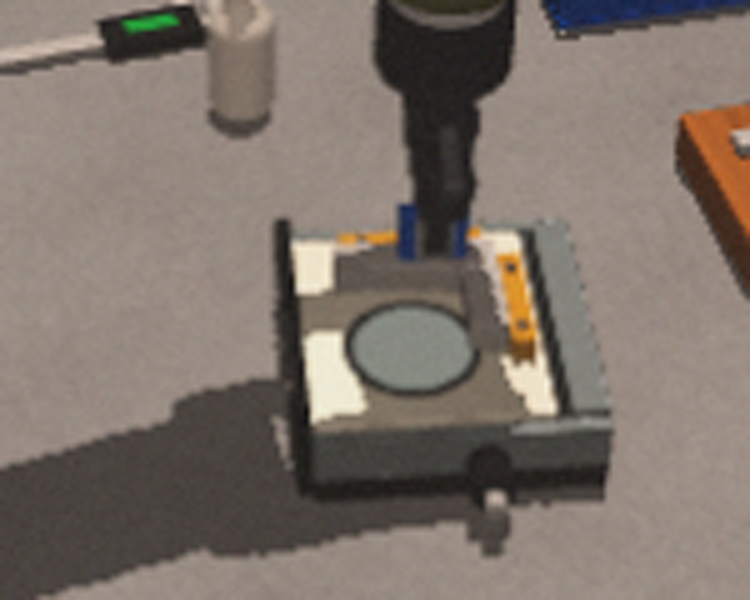

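View pics/w7.png

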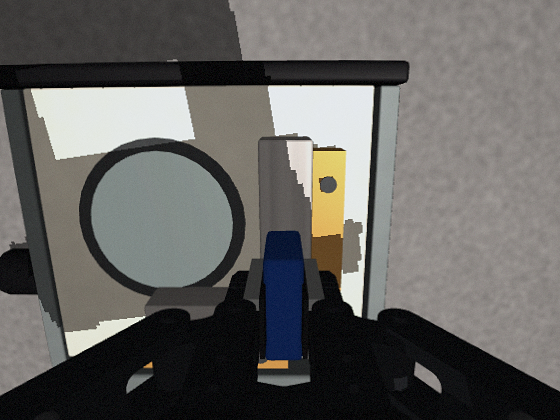

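Both faces look closed: the square's edge meets the side bar at column 313 and the short leg is up against the end bar. I'll check flatness and yaw numerically from the wrist depth.

```bash
python3 - <<'E'
from m import *
z=np.load('pics/w7.npz');st={'position':z['pos'],'tool_rot':z['rot']};im,d=z['im'],z['d'];X=cloud('wrist',d,st)
Rt=np.array([[.9877,-.1564],[.1564,.9877]]) # world->stage
def plane(sl,nm):
    P=X[sl].reshape(-1,3);P=P[np.isfinite(P).all(1)];S=P[:,:2]@Rt.T;med=np.median(P[:,2]);k=abs(P[:,2]-med)<.006
    A=np.c_[S[k],np.ones(k.sum())];c=np.linalg.lstsq(A,P[k,2],rcond=None)[0];print(nm,'z',P[k,2].mean().round(4),'slope deg x,y',np.degrees(c[:2]).round(2),k.sum())
plane(np.s_[142:225,264:308],'sq long leg');plane(np.s_[290:310,155:220],'sq short leg')
plane(np.s_[95:130,290:365],'plate');plane(np.s_[180:280,110:220],'disc');plane(np.s_[155:285,318:340],'sidebar')
for r in range(155,260,15): print(r, [ (int(c)) for c in im[r,300:350:3].astype(int).sum(1)])
v=cv2.imread('pics/s7.png')[155:210,285:350];cv2.imwrite('pics/s7d.png',cv2.resize(v,None,fx=10,fy=10,interpolation=cv2.INTER_CUBIC))
E
```

```text
sq long leg z 0.0695 slope deg x,y [-0.67 -0.49] 3637
sq short leg z 0.0638 slope deg x,y [125.55   1.16] 890
plate z 0.0486 slope deg x,y [-0.15  0.13] 2617
disc z 0.0493 slope deg x,y [-0.03  0.05] 10961
sidebar z 0.0648 slope deg x,y [-0.14 -0.73] 2602
155 [651, 655, 664, 673, 454, 536, 538, 545, 536, 546, 543, 543, 546, 545, 549, 587, 697]
170 [637, 652, 666, 680, 425, 535, 532, 527, 538, 542, 523, 532, 542, 538, 537, 621, 695]
185 [247, 665, 660, 675, 352, 523, 522, 239, 241, 251, 232, 238, 315, 540, 531, 678, 694]
200 [250, 248, 279, 344, 351, 524, 518, 516, 515, 515, 529, 533, 529, 527, 526, 703, 695]
215 [259, 236, 264, 269, 441, 514, 512, 513, 513, 510, 520, 524, 518, 523, 515, 692, 689]
230 [254, 261, 267, 267, 525, 505, 499, 503, 515, 502, 498, 512, 511, 514, 495, 351, 357]
245 [62, 246, 270, 256, 216, 194, 192, 202, 209, 200, 196, 202, 201, 198, 249, 345, 348]
```

View pics/s7d.png

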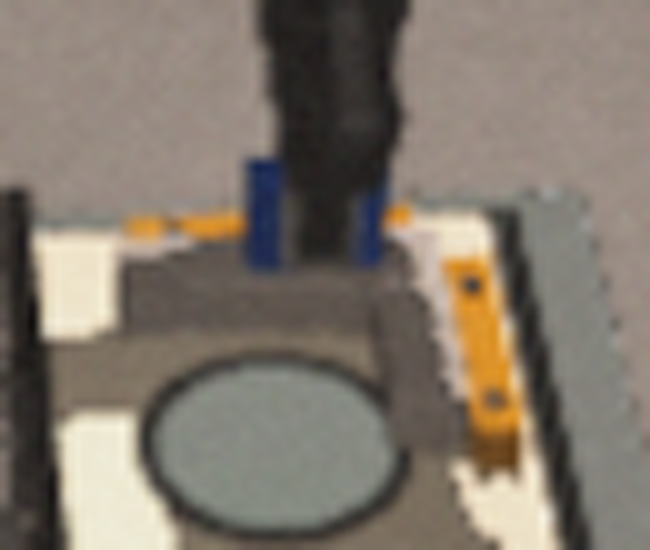

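The square follows a small tool tilt of about 0.7°, nose down, caused mostly by plate friction and the push. I'll take the load off the plate, then trim the push so it bears on the faces with less tilt.

```bash
cat > s.py <<'E'
from h import *
s=env.observe();R=np.array(s['tool_rot']);a=np.radians(-9);f=np.array(s['ft_force']);c,n=np.cos(a),np.sin(a)
print('stage F x,y',round(f[0]*c+f[1]*n,1),round(-f[0]*n+f[1]*c,1),'z',f[2].round(1),'tau',s['wrist_torque'].round(2),'tilt nose,side deg',np.degrees([R[2,0],R[2,2]]).round(2),'yaw',np.degrees(np.arctan2(R[1,0],R[0,0])).round(2))
E
python3 -m pendant '[[[0,0,0.03],0,0],[[0,0,0],0,0],[[0,0,0],0,0]]';python3 s.py;  python3 -m pendant '[[[-0.01,0,0.02],0,0],[[0,0,0],0,0],[[0,0,0],0,0]]';python3 s.py; python3 -m pendant '[[[-0.01,0,0],0,0],[[0,0,0],0,0],[[0,0,0],0,0]]';python3 s.py
```

```text
time_s: 15.75
position: [0.6649, 0.1038, 0.0772]
tool_rot: [[0.988, -0.013, 0.157], [-0.157, -0.003, 0.988], [-0.012, -1.0, -0.005]]
ft_force: [-24.9, -9.6, 11.6]
grip_width: 0.0125
stage F x,y -23.1 -13.3 z 11.6 tau [-1.71  3.87  0.21] tilt nose,side deg [-0.71 -0.3 ] yaw -9.02
time_s: 16.0
position: [0.6649, 0.1038, 0.0772]
tool_rot: [[0.988, -0.013, 0.157], [-0.157, -0.003, 0.988], [-0.012, -1.0, -0.005]]
ft_force: [-21.5, -9.1, 6.8]
grip_width: 0.0127
stage F x,y -19.8 -12.3 z 6.8 tau [-1.73  3.4   0.2 ] tilt nose,side deg [-0.69 -0.29] yaw -9.02
time_s: 16.25
position: [0.6649, 0.1038, 0.0772]
tool_rot: [[0.988, -0.012, 0.157], [-0.157, -0.003, 0.988], [-0.011, -1.0, -0.005]]
ft_force: [-20.5, -9.4, 6.3]
grip_width: 0.0124
stage F x,y -18.8 -12.5 z 6.3 tau [-1.69  3.16  0.24] tilt nose,side deg [-0.65 -0.28] yaw -9.03
```

```bash
python3 -m pendant '[[[-0.03,0.005,0.01],0,0],[[0,0,0],0,0],[[0,0,0],0,0]]';python3 s.py;  python3 -m pendant '[[[-0.02,0,0],0,0],[[0,0,0],0,0],[[0,0,0],0,0]]';python3 s.py
```

```text
time_s: 16.5
position: [0.6649, 0.1038, 0.0772]
tool_rot: [[0.988, -0.01, 0.157], [-0.157, -0.003, 0.988], [-0.009, -1.0, -0.005]]
ft_force: [-14.6, -9.4, 2.5]
grip_width: 0.0124
stage F x,y -13.0 -11.6 z 2.5 tau [-1.69  2.46  0.22] tilt nose,side deg [-0.53 -0.26] yaw -9.03
time_s: 16.75
position: [0.6649, 0.1038, 0.0772]
tool_rot: [[0.988, -0.008, 0.157], [-0.157, -0.003, 0.988], [-0.008, -1.0, -0.004]]
ft_force: [-12.0, -8.7, 1.8]
grip_width: 0.0123
stage F x,y -10.5 -10.5 z 1.8 tau [-1.7   1.99  0.24] tilt nose,side deg [-0.44 -0.24] yaw -9.04
```

```bash
python3 -m pendant '[[[0.02,0,0],0,0],[[0.02,0.01,0],0,0],[[0,0,0],0,0],[[0,0,0],0,0]]';python3 s.py
python3 - <<'E'
from m import *
st,im,d=grab('wrist','w8');X=cloud('wrist',d,st)
Rt=np.array([[.9877,-.1564],[.1564,.9877]])
for sl,nm in[(np.s_[142:225,264:308],'long leg'),(np.s_[180:280,110:220],'disc')]:
    P=X[sl].reshape(-1,3);S=P[:,:2]@Rt.T;k=abs(P[:,2]-np.median(P[:,2]))<.006
    c=np.linalg.lstsq(np.c_[S[k],np.ones(k.sum())],P[k,2],rcond=None)[0];print(nm,P[k,2].mean().round(4),np.degrees(c[:2]).round(2))
grab('side','s8');grab('top','t8')
# edges lines in wrist image: side bar edge vs square edge in px
for n in ['side']:
    z=np.load('pics/s8.npz')
    for o in brass(z['im'],cloud(n,z['d'])):print(o)
cv2.imwrite('pics/w8c.png',cv2.resize(im[60:300,60:400,::-1],None,fx=2.3,fy=2.3))
E
```

```text
time_s: 17.08
position: [0.6649, 0.1038, 0.0772]
tool_rot: [[0.988, -0.012, 0.157], [-0.157, -0.004, 0.988], [-0.011, -1.0, -0.005]]
ft_force: [-18.3, -11.5, 4.9]
grip_width: 0.0124
stage F x,y -16.3 -14.2 z 4.9 tau [-1.93  2.9   0.24] tilt nose,side deg [-0.62 -0.31] yaw -9.04
long leg nan [0. 0.]
disc nan [0. 0.]
(array([333., 190.]), np.int32(83), array([704.7,  59.9,  78.7,  12.7,  80.5]), np.float64(0.0662))<stdin>:6: RuntimeWarning: Mean of empty slice.
  ret = ret.dtype.type(ret / rcount)
```

View pics/w8c.png

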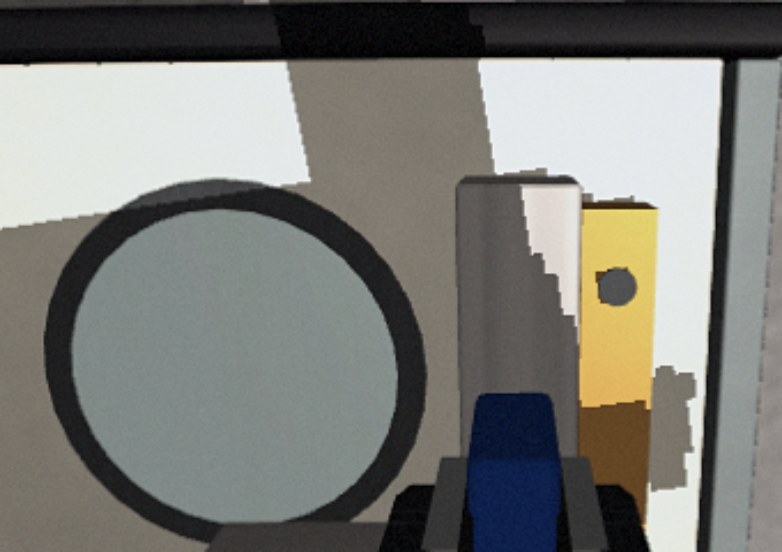

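```bash
python3 - <<'E'
from m import *
Rt=np.array([[.9877,-.1564],[.1564,.9877]])
for f in ['w6','w7','w8']:
    z=np.load(f'pics/{f}.npz');X=cloud('wrist',z['d'],{'position':z['pos'],'tool_rot':z['rot']})
    for sl,nm in[(np.s_[142:225,264:308],'long leg'),(np.s_[180:280,130:220],'disc')]:
        P=X[sl].reshape(-1,3);P=P[np.isfinite(P).all(1)];S=P[:,:2]@Rt.T;k=abs(P[:,2]-np.median(P[:,2]))<.006
        c=np.linalg.lstsq(np.c_[S[k],np.ones(k.sum())],P[k,2],rcond=None)[0];print(f,nm,P[k,2].mean().round(4),np.degrees(c[:2]).round(2))
    Z=X[...,2];i=z['im'].astype(int).sum(2)
    fr=(i<130)&(Z>.05)&(Z<.07)&(np.arange(420)[:,None]<130);S=X[fr][:,:2]@Rt.T;print('front panel top, stage x (min,med)',np.percentile(S[:,0],[3,50]).round(4),fr.sum())
E
```

```text
w6 long leg 0.076 [-0.14  0.13]
w6 disc 0.0493 [0.12 0.17]
front panel top, stage x (min,med) [0.5519 0.5557] 7875
w7 long leg 0.0695 [-0.67 -0.49]
w7 disc 0.0493 [0.   0.01]
front panel top, stage x (min,med) [0.5519 0.5562] 9024
w8 long leg 0.0696 [-0.77 -0.52]
w8 disc 0.0493 [0.02 0.02]
front panel top, stage x (min,med) [0.5519 0.5562] 9037
```

The square is flush and stable with only about 0.5° of residual tilt, and the drawer front has not moved (stage x is constant). I'll trim the push slightly and hold for a second to check stability.

```bash
python3 -m pendant '[[[-0.015,-0.005,0],0,0],[[0,0,0],0,0],[[0,0,0],0,0],[[0,0,0],0,0],[[0,0,0],0,0],[[0,0,0],0,0],[[0,0,0],0,0],[[0,0,0],0,0],[[0,0,0],0,0],[[0,0,0],0,0],[[0,0,0],0,0],[[0,0,0],0,0]]';python3 s.py; python3 -c "
from h import *
grab('top','t9');grab('side','s9')
a=cv2.imread('pics/top0.png').astype(int);b=cv2.imread('pics/t9.png').astype(int)
cv2.imwrite('pics/cmp.png',cv2.imread('pics/t9.png'))"
```

```text
time_s: 18.23
position: [0.6649, 0.1038, 0.0772]
tool_rot: [[0.988, -0.01, 0.157], [-0.157, -0.003, 0.988], [-0.01, -1.0, -0.005]]
ft_force: [-15.3, -10.5, 2.3]
grip_width: 0.0123
stage F x,y -13.5 -12.8 z 2.3 tau [-1.85  2.53  0.2 ] tilt nose,side deg [-0.55 -0.28] yaw -9.04
```

View pics/s9.png

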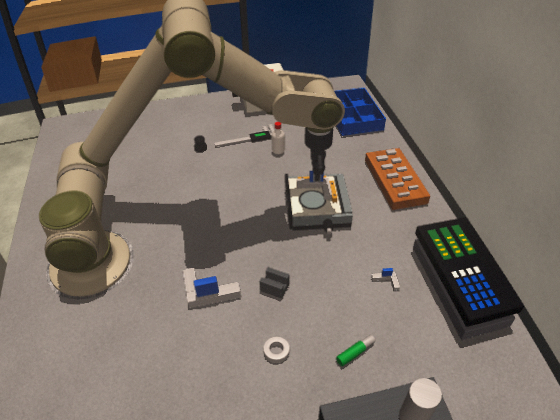

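The side view shows the square in the bracket at (320,190), the drawer home, and everything else where it was. I'm handing in.

```bash
python3 -c "
from rig import env
print(env.close_job())"; python3 s.py
```

```text
the job is handed in; nothing more can be done
None
the job is handed in; nothing more can be done
```

I pushed the drawer about 46 mm to its stop; there the force jumped to 20 N with no further travel. I then picked up the middle-sized square by its blue grip, set it on the white plate, and slid it against the side face and then the end face. I handed in at about 18 s, still gripping and pressing.

**Last checks:**
- **Contact:** the push was about 13 N towards each face, with no movement over the last second. The square's edge lies flush and parallel along the side bar in the wrist picture. Plate and side-bar friction takes up part of each push, so I estimate the end face itself gets at least about 4 N.
- **Drawer and bench:** the drawer front did not move while I pressed. The other things look unmoved in the side view.
- **Tilt (not ideal):** the push tilts the tool about 0.55° nose-down and 0.3° sideways. The depth picture, taken at a slightly higher push, showed the square tilted about 0.7° and 0.5°. I lowered the push to reduce this but could not remove it.

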